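# Drift the hook rail's foot into line

## Robot

A 7-joint arm with a two-finger parallel gripper is mounted at the origin on the work surface. World frame = base frame: x ahead of the robot, y to its left, z up, the work surface at z = 0. Lengths are in mm, angles in rad, forces in N, time in s.
With the tool pointing down it reaches from about 400 to 900 mm from the base axis. Payload 5.6 kg.
Tool frame: the origin (TCP) lies midway between the tips of the shut fingers; the grasp point (between the pads) lies 19 mm behind it; z points along the fingers, y is the line along which they close (so a half turn about z gives the same grasp; the last joint's range is limited). The gripper opens to 92 mm and grips with 3 to 60 N. Pads are 20 mm wide; open, the fingers measure 128 mm over their backs; the gripper's body (75 mm by 189 mm) begins 69 mm behind the grasp point.
Start: joints at [1.299, 0.468, -0.012, 1.603, 0.006, 1.071, -0.056], TCP at [147.383, -633.078, 214.592] pointing down, gripper open.
Joint ranges: [-2.53, 2.53], [-0.31, 2.02], [-1.57, 1.55], [0.28, 2.44], [-1.29, 4.43], [0.15, 1.84], [-2.92, 2.92]. Speed limits (rad/s): [2.57, 2.57, 3.14, 3.14, 3.14, 3.14, 3.14].

## Interface

Orientations are given as a unit quaternion [x, y, z, w].
In Python, from station import ctrl, imaging gives the robot as it stands.
- The arm moves only by the tool step_arm, never from a script. Its argument "motion" is one flat list of numbers, 5 for each row, row after row: the shift along the world's x, y, z in mm, then the turn about the world's z in degrees, then the closure, from 0 (fully open) to 1 (shut). In form: [tx, ty, tz, yaw, grip, tx, ty, tz, yaw, grip, ...]. A call has 1 to 10 rows; each row is the pose to reach, as a shift and turn from the pose commanded when the call began; what a row does not reach only later rows make up. A row lasts 1/8 s, in which the tool goes at most 62.5 mm and 10.7 degrees, less where a joint would pass 70% of its speed; a pose out of reach is approached as far as the arm can. A call with a gripper value outside its range is refused whole. The fingers move at their own pace and stop on an object; "squeeze" is the grip in N (left out, the last holds). Time passes only in rows, so rows that repeat a pose let the fingers close. It gives the time, the measured TCP pose, the force, the opening and the grip force at its end, in the units of the state.
- ctrl.observe(): the state, without advancing time (a new reading comes with each control period).
- imaging.camera(name): name is "scene" or "top"; returns the picture (384x512x3 uint8, red, green, blue); there is no depth.
- imaging.camera_model(name): a dict with "vfov" (degrees; the focal length in pixels is half the picture's height over the tangent of half this angle, whatever the lens; pixels are square), "cx", "cy" (the principal point, pixels), "world_from_camera" (4x4, takes a point from camera to world coordinates). Camera axes: x right, y up, looking along -z (the intrinsics and any distortion apply to the point x, -y, -z); pixel columns grow to the right and rows downward; lengths in mm; the calibration is good to about 2 mm. A picture is of the moment at which its call begins. camera_model takes no time and is no camera call.
- ctrl.sign_off(): hands the job in; it is judged then, once.
The state is a dict: "clock": time; "q": joint angles; "dq": joint speeds; "joint_torque": joint torques, N m; "ee_pos": TCP position; "ee_rot": TCP orientation; "contact_force": force on the tool from outside, world axes, zero at the start; "torque": the same for the moment, N m; "grip_width": opening from 0.0 (shut) to 1.0 (fully open); "finger_force": force on a finger pad.
Only numpy, scipy, OpenCV 4.12 (cv2) and the standard library are available. Lean on these libraries where they do the work, as an engineer would, in place of code of your own. Each camera call takes 0.05 s, during which the arm holds its last target. There are 200 camera calls.

## Task

The hook rail on the dresser hangs by one screw, and the hole at the free end of its foot has slipped out of line with the hole in the batten under it. Take the tapered drift from the tool block, feel it down through both holes so that its taper draws the foot into line, and press it gently, never forcing it, until its collar is fully down on the foot. Leave it standing there upright, without shoving the rail with the hand or disturbing the bangles, the vase, the sunglasses case or the tool block.

Things in the scene. Friction and masses are not known exactly. Their poses are not given: they have to be found in the camera images.
- drift: Steel drift standing tip down in the tool block. Origin on its axis at the underside of the collar; z axis from tip to handle. Above: collar 17 mm across, 6 mm thick, then a round black handle 24 mm across from 6 to 62 mm. Below: round shank 42 mm long, 12 mm across for the first 6 mm, then an even taper to 3.5 mm at its blunt tip. 0.12 kg.
- drift_tip (a point): The point of the drift, on its axis 42 mm below drift's origin. Drawing the foot over takes a downward push of about 8 to 13 N while the drift is let follow the holes sideways; the push rises sharply when the collar lands.
- foot_hole (a point): Centre of the round 12.8 mm hole through the free end of the rail's 5 mm thick foot, at its top face, 45 mm above the dresser. Beneath lies the batten's own upright 12.8 mm hole, 40 mm deep, in a dark steel insert flush with the batten top. At the start that hole is 5.5 mm off to one side, each time another, and no pose of it is given: feel for it or look down through the foot hole.
- rail: Steel hook rail: foot bar 45 mm wide, 390 mm long, two posts and a flat strip with four hooks, top 195 mm above the dresser. Origin on its screw, under the foot; foot hole 340 mm from it along -y, nearest post and strip 80 mm from the foot hole. The screw sits in a slot, so the foot hole can be drawn any way by up to 10 mm; 5 to 8 N sideways moves it, and it stays where it is left.
- batten: White laminate batten fixed to the dresser, 60 mm deep (x), about 430 mm long (y), 40 mm high. Origin on the dresser under it; the foot hole starts above its y = -165 mm, the rail's screw is at y = +175 mm, x = 0.
- block: Loose wooden tool block, 60 (x) x 100 (y) x 50 mm high, 0.9 kg; origin at the centre of its underside. The drift stands in a 13.5 mm hole 46 mm deep at y = -22 mm, collar on the block's top; a grey-handled screwdriver, 20 mm across and up to 98 mm above the dresser, stands fixed in it at y = +30 mm.
- vase: White ceramic vase, 96 mm across, 205 mm high; origin at the centre of its foot. Bystander.
- sunglasses_case: Closed red sunglasses case 62 x 158 x 52 mm; origin at the centre of its underside. Bystander.
- bangle1: White plastic bangle 76 mm across hanging on the hook nearest the screw; origin at its centre, about 142 mm above the dresser. Bystander.
- bangle2: Clear plastic bangle of the same size on the third hook from the screw; origin at its centre. Bystander.

How it is judged (in metres and radians):
On the way, in this order (a step that is already met when the one before it is completed fails the run):
1. the drift is drawn clear of the tool block (z of drift_tip in the frame of block above 0.052 m and contact force between drift and block below 0.1 N), for 0.1 s.
2. the tip of the drift has gone through the foot and down into the hole in the batten (z of drift_tip in the frame of batten below 0.036 m and horizontal distance between drift_tip and foot_hole below 0.01 m), for 0.05 s.
At the end, for the whole second after the job is handed in: The drift stands upright (within 3.5 degrees) and still through both holes: its collar within 1.5 mm of the foot's top face and centred on the foot hole within 3 mm, its tip at least 34.5 mm down in the batten (which is only possible with the holes in line), and both bangles still on their hooks (z of drift in the frame of foot_hole below 0.0015 m and horizontal distance between drift and foot_hole below 0.003 m and z of drift_tip in the frame of batten below 0.0055 m and angle between drift's own z axis and vertical below 0.06 rad and linear speed of drift below 0.01 m/s and height (world z) of each of bangle1, bangle2 above 0.12 m); the robot touches nothing.
It fails at once if the drift bears on the rail's foot with more than 45 N (contact force between drift and rail above 45 N).
It fails at once if the hand or arm pushes on the rail with more than 3 N (contact force between any of the fingers, the arm and rail above 3 N).
It fails at once if a bangle is knocked off its hook (height (world z) of any of bangle1, bangle2 below 0.12 m).
It fails at once if the vase or the sunglasses case is moved by more than 15 mm (distance of any of vase, sunglasses_case from where it was at the start of the episode above 0.015 m).
It fails at once if the tool block is tipped or pushed more than 20 mm (distance of block from where it was at the start of the episode above 0.02 m or angle between block's own z axis and vertical above 0.2 rad).
It also fails if it takes over 64 s, if anything falls off the work surface, if the arm or the gripper's body presses on something with over 40 N, if the wrist force passes 120 N, or if a joint passes its speed limit or range.

## Working session

There is one attempt and no reset: what is moved stays moved. The work goes in short steps, Python scripts to look and compute and a tool call to move; the robot and the scene stay as the last step left them, time stands still between calls to the robot, and variables do not carry over. Pictures are saved under pics/ and viewed, at most 10 in all, crops included, and the job is handed in when it is done.

Besides the shell and the picture viewer there is one more tool, called after "Request:" as a command line: name --argument value ..., lists and objects as JSON in quotes. step_arm: Moves the arm, as the interface text tells. Its arguments: {"type":"object","properties":{"motion":{"type":"array"},"squeeze":{"type":"number"}},"required":["motion"]}

```bash
ls; mkdir -p pics; python3 - <<'E'
from station import ctrl, imaging
import cv2,numpy as np
print(ctrl.observe())
for n in("scene","top"):
    m=imaging.camera_model(n);print(n,m)
    cv2.imwrite(f"pics/{n}0.png",imaging.camera(n)[:,:,::-1])
E
```

```text
pics
{'clock': 0.0, 'q': array([ 1.29900368,  0.4683564 , -0.01160086,  1.60362378,  0.00600526,
        1.07139381, -0.05629136]), 'dq': array([-0.00050919,  0.00060898, -0.00045556,  0.00155657,  0.00019885,
        0.00067792,  0.00137371]), 'joint_torque': array([-3.52744291e-04, -5.20566094e+01, -1.24696569e-02, -2.43747944e+01,
       -5.65528439e-02,  1.72497262e-02,  1.48353097e-04]), 'ee_pos': array([ 147.2176489 , -632.51035287,  213.65376528]), 'ee_rot': array([ 9.93466607e-01,  1.14119836e-01, -1.63117376e-04, -8.58124033e-04]), 'contact_force': array([ 0.66014083, -0.78881718,  0.63367868]), 'torque': array([0.01088025, 0.05977041, 0.02266895]), 'finger_force': 0.0, 'grip_width': 1.0009905896597078}
scene {'vfov': 49.79178416771104, 'cx': 251.64070466831174, 'cy': 194.66220381415553, 'world_from_camera': array([[-6.84512431e-01, -5.90476543e-01,  4.27527992e-01,
         9.74863160e+02],
       [ 7.28792602e-01, -5.40254797e-01,  4.20697156e-01,
         3.99838633e+02],
       [-1.74377534e-02,  5.99551671e-01,  8.00146061e-01,
         8.91669255e+02],
       [ 0.00000000e+00,  0.00000000e+00,  0.00000000e+00,
         1.00000000e+00]])}
top {'vfov': 49.358864465082846, 'cx': 254.99209272600137, 'cy': 190.14725327968208, 'world_from_camera': array([[ 2.52379384e-02,  9.94490889e-01, -1.01739467e-01,
         4.50210931e+02],
       [-9.99647229e-01,  2.59483939e-02,  5.66551176e-03,
         9.46102077e+00],
       [ 8.27427558e-03,  1.01560590e-01,  9.94794945e-01,
         1.20909172e+03],
       [ 0.00000000e+00,  0.00000000e+00,  0.00000000e+00,
         1.00000000e+00]])}
```

View pics/scene0.png

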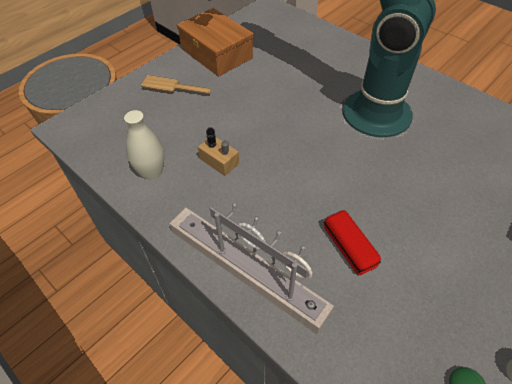

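View pics/top0.png

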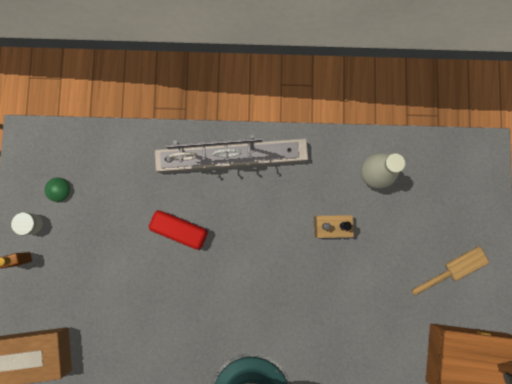

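The scene view shows the rail with its foot hole at about (193,226), and the block with its black drift handle at (211,135). In the top view the hole is at (290,150), the drift handle at (347,226) and the screwdriver at (327,227).

```bash
cat > h.py <<'E'
from station import ctrl, imaging
import cv2,numpy as np
def ray(n,u,v):
    m=imaging.camera_model(n);f=192/np.tan(np.radians(m["vfov"]/2));T=m["world_from_camera"]
    d=T[:3,:3]@np.array([(u-m["cx"])/f,-(v-m["cy"])/f,-1]);return T[:3,3],d
def onz(n,u,v,z):
    o,d=ray(n,u,v);return (o+d*(z-o[2])/d[2])[:2].round(1)
def tri(u1,v1,u2,v2):
    (a,d),(b,e)=ray("scene",u1,v1),ray("top",u2,v2)
    s=np.linalg.lstsq(np.c_[d,-e],b-a,rcond=None)[0]
    p,q=a+d*s[0],b+e*s[1];return ((p+q)/2).round(1),np.linalg.norm(p-q).round(1)
def proj(n,p):
    m=imaging.camera_model(n);f=192/np.tan(np.radians(m["vfov"]/2))
    c=np.linalg.inv(m["world_from_camera"])@np.r_[p,1];return m["cx"]-f*c[0]/c[2],m["cy"]+f*c[1]/c[2]
def blob(mask,off):
    n,l,s,c=cv2.connectedComponentsWithStats(mask.astype(np.uint8))
    return [(int(s[i,4]),(c[i]+off).round(2).tolist(),(s[i,:4]+np.r_[off,0,0]).tolist()) for i in range(1,n) if s[i,4]>3]
E
python3 - <<'E'
from h import *
s=cv2.imread("pics/scene0.png");t=cv2.imread("pics/top0.png")
def cr(i,x,y,w=50,h=37):return cv2.resize(i[y:y+h,x:x+w],(400,296),interpolation=cv2.INTER_NEAREST)
cv2.imwrite("pics/crop0.png",np.vstack([np.hstack([cr(s,168,208),cr(t,265,135)]),np.hstack([cr(s,194,125),cr(t,310,208)])]))
for n,i,b in(("scene",s,(194,120,245,180)),("top",t,(310,208,362,245))):
    c=i[b[1]:b[3],b[0]:b[2]]
    print(n,"black",blob(c.max(2)<45,b[:2]))
    hs=cv2.cvtColor(c,cv2.COLOR_BGR2HSV);print("wood",blob((hs[...,1]>90)&(hs[...,2]>90),b[:2]))
for n,i,b in(("scene",s,(175,212,212,240)),("top",t,(272,138,308,162))):
    c=i[b[1]:b[3],b[0]:b[2]];print(n,"hole",blob(c.max(2)<75,b[:2]))
E
```

```text
scene black [(111, [210.75, 136.86], [207, 128, 9, 19])]
wood [(850, [218.63, 156.74], [198, 138, 41, 37])]
top black [(61, [345.74, 225.64], [341, 222, 10, 8])]
wood [(680, [332.33, 226.36], [315, 215, 39, 23])]
scene hole [(5, [192.2, 224.6], [191, 224, 3, 2])]
top hole [(6, [288.83, 149.17], [288, 148, 3, 3])]
```

View pics/crop0.png

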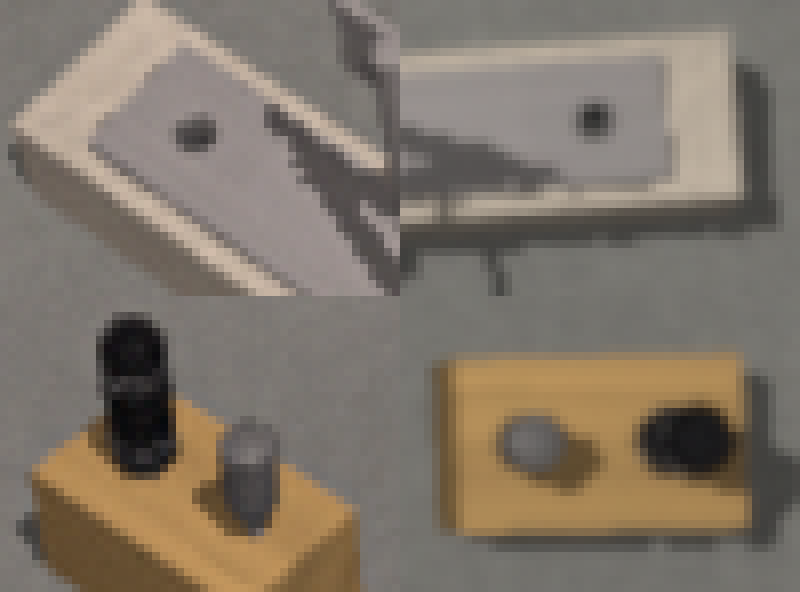

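The hole is visible at scene (191.9,224.0) and top (288.9,149.2). The handle's top disc is centred at scene (210,130.3) and top (347.2,225.3), with the screwdriver on the +y side.

```bash
python3 - <<'E'
from h import *
print("hole",onz("scene",191.9,224,45),onz("top",288.9,149.2,45),tri(191.9,224,288.9,149.2))
print("drift top",onz("scene",210,130.3,112),onz("top",347.2,225.3,112),tri(210,130.3,347.2,225.3))
for u,v in((316,215),(352.3,214.5),(353,236.5),(316.5,237)):print("blk",onz("top",u,v,50))
print("sd",onz("top",326,226,98),onz("scene",224.8,142.2,98))
# batten top corners & foot corners
for u,v in((400,57),(735,30),(740,192)):print("bat",onz("top",265+(u-400)/8-.5,135+v/8-.5,40))
for u,v in((663,58),(668,180)):print("foot",onz("top",265+(u-400)/8-.5,135+v/8-.5,45))
for u,v in((154.5,151.5),(306,139.5),(307.5,159.5),(156,171.5)):print("bat",onz("top",u,v,40))
E
```

```text
hole [685.8 -91.6] [688.2 -90.2] (array([687.3, -89.6,  48.7]), np.float64(0.6))
drift top [ 476.7 -239.4] [ 476.1 -240.8] (array([ 475.9, -240.9,  110.5]), np.float64(0.6))
blk [ 503.9 -168.1]
blk [ 507.8 -269. ]
blk [ 447.1 -271.1]
blk [ 443.2 -170.2]
sd [ 473.2 -187.6] [ 472.1 -189.1]
bat [709.3 -20.8]
bat [ 722.3 -139.9]
bat [ 663.9 -142.4]
foot [ 710.4 -113.9]
foot [ 666.6 -116.3]
bat [672.4 290.3]
bat [ 718.7 -138.9]
bat [ 661.  -143.9]
bat [615.3 283.2]
```

Request:
step_arm --motion '[33,39,0,8,0,66,79,0,16,0,99,118,0,24,0,131,157,0,32,0,164,196,0,40,0,197,236,0,48,0,230,275,0,56,0,263,314,0,64,0,296,353,0,72,0,328.6,392.6,0,81,0]'

```text
clock: 1.35
ee_pos: [476.6, -239.2, 214.4]
ee_rot: [0.68, 0.734, -0.0, -0.0]
contact_force: [0.5, -0.0, 0.6]
grip_width: 1.0
finger_force: 0.0
```

Request:
step_arm --motion '[0,0,0,0,0,0,0,0,0,0,0,0,0,0,0]'

```text
clock: 1.72
ee_pos: [475.0, -241.9, 214.3]
ee_rot: [0.682, 0.731, -0.0, -0.0]
contact_force: [-0.6, -0.2, 0.2]
grip_width: 1.002
finger_force: 0.0
```

Request:
step_arm --motion '[0,0,-40,0,0,0,0,-80,0,0,0,0,-115,0,0,0,0,-140,0,0,0,0,-145.5,0,0,0,0,-145.5,0,0,0,0,-145.5,0,0.5]' --squeeze 10

```text
clock: 2.6
ee_pos: [476.7, -241.1, 70.3]
ee_rot: [0.682, 0.732, 0.0, 0.001]
contact_force: [-0.3, -0.3, 0.1]
grip_width: 0.915
finger_force: 0.0
```

```bash
python3 - <<'E'
from h import *
s=imaging.camera("scene");t=imaging.camera("top")
def cr(i,x,y,w=70,h=55):return cv2.resize(i[y:y+h,x:x+w,::-1],(400,314),interpolation=cv2.INTER_NEAREST)
cv2.imwrite("pics/g1.png",np.hstack([cr(s,180,120),cr(t,300,200)]))
o=ctrl.observe();print(o["ee_pos"],o["grip_width"])
E
```

```text
[ 476.58322251 -240.96502556   70.16586357] 0.8278146071919961
```

View pics/g1.png

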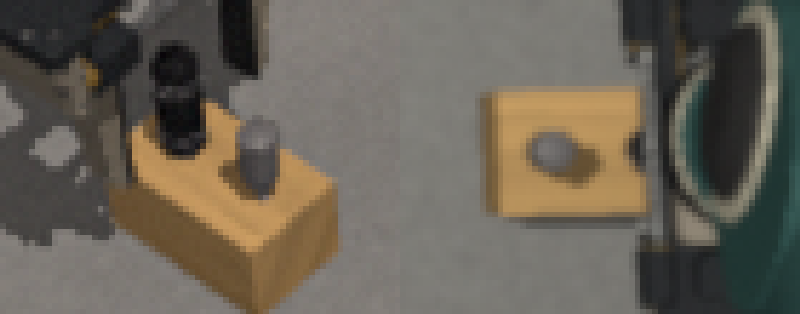

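The handle stands between the open fingers, both clear of it and of the screwdriver. Now I close on it.

Request:
step_arm --motion '[0,0,0,0,0.65,0,0,0,0,0.7,0,0,0,0,0.75,0,0,0,0,1,0,0,0,0,1,0,0,0,0,1,0,0,0,0,1]' --squeeze 10

```text
clock: 3.58
ee_pos: [475.9, -240.5, 69.0]
ee_rot: [0.681, 0.732, -0.0, -0.0]
contact_force: [-0.1, 0.6, -0.4]
grip_width: 0.259
finger_force: 10.0
```

Request:
step_arm --motion '[0,0,0,0,1,0,0,0,0,1,0,0,0,0,1]' --squeeze 40

```text
clock: 3.95
ee_pos: [476.0, -240.5, 69.1]
ee_rot: [0.681, 0.732, 0.0, 0.0]
contact_force: [0.3, -0.2, 0.4]
grip_width: 0.253
finger_force: 40.0
```

Request:
step_arm --motion '[0,0,12,0,1,0,0,30,0,1,0,0,55,0,1,0,0,75,0,1,0,0,82,0,1,0,0,82,0,1,0,0,82,0,1]'

```text
clock: 4.82
ee_pos: [475.4, -240.3, 150.5]
ee_rot: [0.681, 0.732, -0.0, -0.001]
contact_force: [-0.4, 0.1, -1.1]
grip_width: 0.253
finger_force: 40.0
```

Request:
step_arm --motion '[15,11,0,0,1,45,32,0,0,1,80,57,0,0,1,115,82,0,1,1,150,107,0,2,1,185,131,0,2,1,203,144,0,2,1,210,149,-20,2,1,211,149.5,-20,2,1,211,149.5,-20,2,1]'

```text
clock: 6.08
ee_pos: [686.2, -91.8, 130.3]
ee_rot: [0.669, 0.743, -0.001, -0.0]
contact_force: [-0.4, -0.1, -1.1]
grip_width: 0.251
finger_force: 40.0
```

```bash
python3 - <<'E'
from h import *
s=imaging.camera("scene");t=imaging.camera("top")
cv2.imwrite("pics/s2.png",s[:,:,::-1]);cv2.imwrite("pics/t2.png",t[:,:,::-1])
def cr(i,x,y,w=60,h=60):return cv2.resize(i[y:y+h,x:x+w,::-1],(400,400),interpolation=cv2.INTER_NEAREST)
cv2.imwrite("pics/g2.png",np.hstack([cr(s,163,180),cr(t,260,120)]))
o=ctrl.observe();print(o["ee_pos"],o["grip_width"],o["contact_force"])
p=o["ee_pos"]+[0,0,19-38-42];print("expected tip",p,proj("scene",p),proj("top",p))
E
```

```text
[686.66279731 -92.10304671 131.37431178] 0.2525862552635618 [-0.33490486 -0.31557999 -1.0764162 ]
expected tip [686.66279731 -92.10304671  70.37431178] (np.float64(190.07670246452201), np.float64(218.31957379906876)) (np.float64(290.39701147402656), np.float64(147.95863366787177))
```

View pics/g2.png

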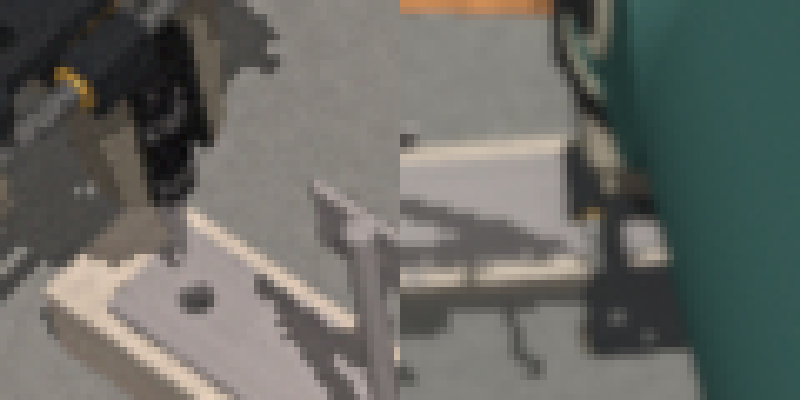

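The scene crop shows the drift held straight, its tip at about (188.3,218.2) and the hole at (192,224.2). Next I look at the grey levels in the hole to see which way the batten hole is offset.

```bash
python3 - <<'E'
from h import *
s=cv2.imread("pics/scene0.png");t=cv2.imread("pics/top0.png");s2=cv2.imread("pics/s2.png")
print(s[219:231,186:199].mean(2).round().astype(int));print(t[143:156,283:296].mean(2).round().astype(int))
print("tip\n",s2[206:224,180:198].mean(2).round().astype(int))
print(onz("scene",188.3,217.5,70),onz("scene",188.3,217.5,69))
p=np.array([686.8,-91,0]);
for z in(70,90,112):print(proj("scene",p+[0,0,z]))
for d in((5,0,0),(0,5,0),(0,0,-5)):print(np.subtract(proj("scene",np.r_[687,-91,45]+d),proj("scene",np.r_[687,-91,45])),np.subtract(proj("top",np.r_[687,-91,45]+d),proj("top",np.r_[687,-91,45])))
E
```

```text
[[140 143 142 143 143 143 140 140 139 140 142 140 136]
 [140 141 142 142 143 143 144 142 143 140 140 142 143]
 [141 141 142 143 144 145 147 142 143 142 142 140 142]
 [141 141 142 145 145 135 122 116 135 143 144 141 142]
 [139 143 143 139 110  99  84  82  96 139 144 141 142]
 [143 142 142 127  81  73  69  67  75 130 143 143 144]
 [143 146 143 132  84  66  61  55  76 135 143 144 144]
 [141 144 146 144 116  83  81  91 128 144 144 143 144]
 [140 142 144 146 142 137 134 136 142 143 142 142 141]
 [144 142 142 143 146 147 147 143 144 142 142 141 142]
 [143 144 143 141 143 144 145 145 144 141 140 142 141]
 [131 141 144 143 141 141 142 145 145 142 144 140 141]]
[[143 142 142 142 142 142 141 141 141 141 141 140 140]
 [141 140 140 141 141 141 140 140 140 140 139 140 139]
 [141 141 141 140 140 140 141 141 141 140 140 140 141]
 [143 143 142 142 142 141 140 141 142 141 141 141 141]
 [143 143 142 141 135 126 121 126 136 140 140 140 140]
 [141 140 140 135 116  84  71  90 121 137 139 139 139]
 [140 141 139 130  96  52  45  68 108 134 140 139 139]
 [142 142 140 127  93  58  56  74 109 134 140 141 141]
[... 1303 characters left out ...]
158 157 156 155 156 157 154]
 [183 196 195 182 164 154 157 157 149 148 156 159 158 155 156 155 155 157]
 [201 198 182 163 154 154 154 157 157 156 160 161 160 158 159 157 156 154]
 [189 156 157 156 156 155 156 155 156 159 160 148 137 127 149 159 157 156]
 [153 145 152 158 157 157 156 155 157 154 121 109  94  90 108 154 159 158]]
[687.8 -97.2] [687.5 -97.8]
(np.float64(190.3630755995856), np.float64(218.70269302317257))
(np.float64(189.20469754085738), np.float64(213.9904716382355))
(np.float64(187.88557184378416), np.float64(208.624337264115))
[-1.53656466  1.27881183] [ 0.02986391 -1.7385466 ]
[1.37467876 1.17437985] [-1.76504828 -0.04680778]
[0.27287719 1.10886096] [-0.15773377  0.34828744]
```

```bash
python3 - <<'E'
from h import *
s2=cv2.imread("pics/s2.png")[198:230,172:204]
c=cv2.resize(np.clip(s2.astype(float)*1.5,0,255).astype(np.uint8),(576,576),interpolation=cv2.INTER_CUBIC)
off=np.array([172,198])
P=lambda z:tuple(int(a) for a in ((np.array(proj("scene",np.array([686.8,-91,z])))-off+.5)*18))
cv2.line(c,P(70),P(112),(0,0,255),1)
cv2.imwrite("pics/z3.png",c)
E
```

```text
(no output)
```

View pics/z3.png

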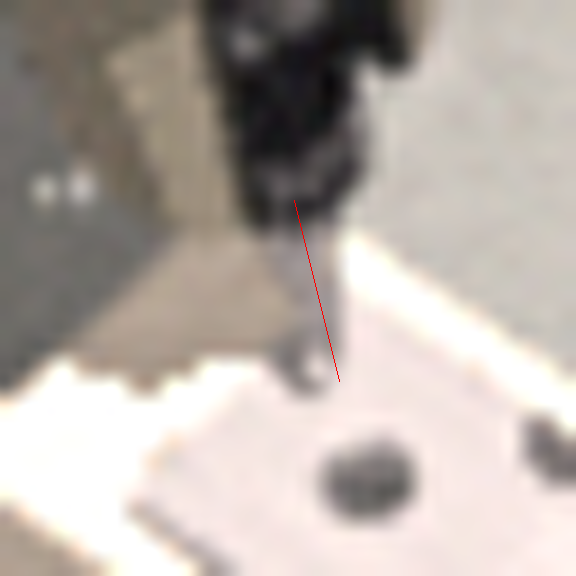

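The enlarged crop shows the shank running along the expected line, with its tip near (190.2,217.5) and a dark shadow spot beside it. So the grasp is straight. The hole's grey levels hint that the batten hole lies toward +x/+y, so I feel down a little to that side.

Request:
step_arm --motion '[1,1,-8,0,1,2,2.4,-16,0,1,2,2.4,-21,0,1,2,2.4,-23,0,1,2,2.4,-23,0,1]'

```text
clock: 6.8
ee_pos: [688.9, -88.5, 107.9]
ee_rot: [0.668, 0.744, -0.0, -0.0]
contact_force: [0.4, -0.1, -0.8]
grip_width: 0.254
finger_force: 40.0
```

Request:
step_arm --motion '[0,0,-1,0,1,0,0,-2,0,1,0,0,-3,0,1,0,0,-3,0,1]'

```text
clock: 7.3
ee_pos: [688.9, -88.6, 105.0]
ee_rot: [0.668, 0.744, -0.0, -0.0]
contact_force: [0.3, 0.6, -0.9]
grip_width: 0.251
finger_force: 40.0
```

Request:
step_arm --motion '[0,0,-1,0,1,0,0,-2,0,1,0,0,-3,0,1,0,0,-3,0,1]'

```text
clock: 7.8
ee_pos: [688.9, -88.6, 102.0]
ee_rot: [0.668, 0.744, -0.0, -0.0]
contact_force: [0.8, 0.2, -1.4]
grip_width: 0.252
finger_force: 40.0
```

Request:
step_arm --motion '[0,0,-0.5,0,1,0,0,-1,0,1,0,0,-1.5,0,1,0,0,-1.5,0,1]'

```text
clock: 8.3
ee_pos: [689.0, -88.6, 100.5]
ee_rot: [0.668, 0.744, -0.0, -0.0]
contact_force: [-0.7, 0.7, -0.3]
grip_width: 0.252
finger_force: 40.0
```

Request:
step_arm --motion '[0,0,-0.5,0,1,0,0,-1,0,1,0,0,-1.5,0,1,0,0,-1.5,0,1]'

```text
clock: 8.8
ee_pos: [689.0, -88.6, 99.1]
ee_rot: [0.668, 0.744, -0.0, -0.0]
contact_force: [-0.1, 0.1, -0.6]
grip_width: 0.255
finger_force: 40.0
```

Request:
step_arm --motion '[0,0,-0.5,0,1,0,0,-1,0,1,0,0,-1.5,0,1,0,0,-1.5,0,1]'

```text
clock: 9.3
ee_pos: [689.0, -88.5, 97.5]
ee_rot: [0.668, 0.744, -0.0, -0.0]
contact_force: [-0.6, -0.3, -1.6]
grip_width: 0.254
finger_force: 40.0
```

Request:
step_arm --motion '[0,0,-0.7,0,1,0,0,-1.4,0,1,0,0,-2,0,1,0,0,-2,0,1]'

```text
clock: 9.8
ee_pos: [688.9, -88.6, 95.5]
ee_rot: [0.668, 0.744, -0.0, -0.0]
contact_force: [0.7, -0.1, -0.9]
grip_width: 0.251
finger_force: 40.0
```

Request:
step_arm --motion '[0,0,-0.7,0,1,0,0,-1.4,0,1,0,0,-2,0,1,0,0,-2,0,1]'

```text
clock: 10.3
ee_pos: [688.9, -88.6, 93.5]
ee_rot: [0.668, 0.744, -0.0, -0.0]
contact_force: [-0.1, -0.3, -1.5]
grip_width: 0.251
finger_force: 40.0
```

Request:
step_arm --motion '[0,0,-0.5,0,1,0,0,-1,0,1,0,0,-1.5,0,1,0,0,-1.5,0,1]'

```text
clock: 10.8
ee_pos: [688.9, -88.6, 92.0]
ee_rot: [0.668, 0.744, -0.0, -0.0]
contact_force: [-0.6, 0.5, -0.9]
grip_width: 0.255
finger_force: 40.0
```

Tip at about 31 mm and still free. I continue gently.

Request:
step_arm --motion '[0,0,-0.5,0,1,0,0,-1,0,1,0,0,-1.5,0,1,0,0,-1.5,0,1]'

```text
clock: 11.3
ee_pos: [688.9, -88.6, 90.5]
ee_rot: [0.668, 0.744, -0.0, -0.0]
contact_force: [0.6, -0.3, -0.4]
grip_width: 0.247
finger_force: 40.0
```

Request:
step_arm --motion '[0,0,-0.5,0,1,0,0,-1,0,1,0,0,-1.5,0,1,0,0,-1.5,0,1]'

```text
clock: 11.8
ee_pos: [689.0, -88.5, 89.0]
ee_rot: [0.668, 0.744, 0.0, -0.0]
contact_force: [-0.2, 0.4, -1.2]
grip_width: 0.249
finger_force: 40.0
```

Request:
step_arm --motion '[0,0,-0.5,0,1,0,0,-1,0,1,0,0,-1,0,1]'

```text
clock: 12.18
ee_pos: [689.0, -88.5, 88.0]
ee_rot: [0.668, 0.744, 0.0, -0.0]
contact_force: [-0.5, -0.1, -0.9]
grip_width: 0.253
finger_force: 40.0
```

Request:
step_arm --motion '[0,0,-0.5,0,1,0,0,-1,0,1,0,0,-1,0,1]'

```text
clock: 12.55
ee_pos: [689.0, -88.5, 87.1]
ee_rot: [0.668, 0.744, 0.0, -0.0]
contact_force: [-0.1, 0.3, -0.9]
grip_width: 0.256
finger_force: 40.0
```

Request:
step_arm --motion '[0,0,-0.5,0,1,0,0,-1,0,1,0,0,-1,0,1]'

```text
clock: 12.92
ee_pos: [689.0, -88.4, 86.1]
ee_rot: [0.668, 0.744, 0.0, -0.0]
contact_force: [0.0, -0.0, -1.3]
grip_width: 0.252
finger_force: 40.0
```

Request:
step_arm --motion '[0,0,-0.5,0,1,0,0,-1,0,1,0,0,-1,0,1]'

```text
clock: 13.3
ee_pos: [689.0, -88.4, 85.1]
ee_rot: [0.668, 0.744, 0.0, -0.0]
contact_force: [0.5, 0.6, -0.8]
grip_width: 0.252
finger_force: 40.0
```

Request:
step_arm --motion '[0,0,-0.5,0,1,0,0,-1,0,1,0,0,-1,0,1]'

```text
clock: 13.68
ee_pos: [689.0, -88.4, 84.2]
ee_rot: [0.668, 0.744, 0.0, -0.0]
contact_force: [0.3, 1.7, 0.7]
grip_width: 0.253
finger_force: 40.0
```

Request:
step_arm --motion '[0,0,-0.5,0,1,0,0,-1,0,1,0,0,-1,0,1]'

```text
clock: 14.05
ee_pos: [689.1, -88.3, 83.3]
ee_rot: [0.668, 0.744, 0.0, 0.0]
contact_force: [-0.0, 2.2, 1.4]
grip_width: 0.253
finger_force: 40.0
```

Request:
step_arm --motion '[0,0,-0.5,0,1,0,0,-1,0,1,0,0,-1,0,1]'

```text
clock: 14.42
ee_pos: [689.0, -88.3, 82.4]
ee_rot: [0.668, 0.744, 0.0, 0.0]
contact_force: [-1.4, 2.4, 4.7]
grip_width: 0.248
finger_force: 40.0
```

Request:
step_arm --motion '[-0.2,0.5,-0.3,0,1,-0.4,1,-0.7,0,1,-0.4,1,-0.7,0,1]'

```text
clock: 14.8
ee_pos: [688.9, -88.1, 81.8]
ee_rot: [0.669, 0.744, -0.0, 0.001]
contact_force: [-0.6, 0.7, 5.1]
grip_width: 0.254
finger_force: 40.0
```

Request:
step_arm --motion '[0,0,-0.5,0,1,0,0,-1,0,1,0,0,-1,0,1]'

```text
clock: 15.18
ee_pos: [688.9, -88.0, 81.1]
ee_rot: [0.669, 0.744, -0.0, 0.001]
contact_force: [-1.0, 0.6, 7.1]
grip_width: 0.255
finger_force: 40.0
```

Request:
step_arm --motion '[-0.2,0.2,-0.5,0,1,-0.2,0.2,-1,0,1,-0.2,0.2,-1,0,1]'

```text
clock: 15.55
ee_pos: [688.8, -87.9, 80.4]
ee_rot: [0.669, 0.744, 0.0, 0.001]
contact_force: [-1.8, 1.5, 7.8]
grip_width: 0.258
finger_force: 40.0
```

Request:
step_arm --motion '[0,0,-0.5,0,1,0,0,-1,0,1,0,0,-1,0,1]'

```text
clock: 15.92
ee_pos: [688.9, -87.8, 79.5]
ee_rot: [0.669, 0.744, 0.0, 0.001]
contact_force: [-2.0, 0.9, 8.6]
grip_width: 0.254
finger_force: 40.0
```

Request:
step_arm --motion '[-0.4,0.2,-0.5,0,1,-0.4,0.2,-1,0,1,-0.4,0.2,-1,0,1]'

```text
clock: 16.3
ee_pos: [688.9, -87.7, 78.8]
ee_rot: [0.669, 0.744, 0.0, 0.001]
contact_force: [-0.9, 0.7, 9.4]
grip_width: 0.255
finger_force: 40.0
```

Request:
step_arm --motion '[-0.3,0.2,-0.5,0,1,-0.3,0.2,-1,0,1,-0.3,0.2,-1,0,1]'

```text
clock: 16.68
ee_pos: [688.9, -87.7, 78.1]
ee_rot: [0.669, 0.744, 0.001, 0.001]
contact_force: [-1.9, -0.2, 9.1]
grip_width: 0.252
finger_force: 40.0
```

Request:
step_arm --motion '[-0.3,0,-0.5,0,1,-0.3,0,-1,0,1,-0.3,0,-1,0,1]'

```text
clock: 17.05
ee_pos: [689.0, -87.6, 77.3]
ee_rot: [0.669, 0.744, 0.001, 0.002]
contact_force: [-0.3, 1.6, 10.4]
grip_width: 0.251
finger_force: 40.0
```

Request:
step_arm --motion '[-0.3,0,-0.5,0,1,-0.3,0,-1,0,1,-0.3,0,-1,0,1]'

```text
clock: 17.42
ee_pos: [689.0, -87.5, 76.5]
ee_rot: [0.669, 0.744, 0.001, 0.002]
contact_force: [0.1, 0.4, 10.5]
grip_width: 0.253
finger_force: 40.0
```

Request:
step_arm --motion '[0,0.1,-0.5,0,1,0,0.2,-1,0,1,0,0.3,-1.5,0,1,0,0.3,-1.5,0,1]'

```text
clock: 17.92
ee_pos: [689.0, -87.4, 75.1]
ee_rot: [0.669, 0.744, 0.001, 0.002]
contact_force: [0.4, 1.3, 10.9]
grip_width: 0.254
finger_force: 40.0
```

Request:
step_arm --motion '[0,0.1,-0.5,0,1,0,0.2,-1,0,1,0,0.3,-1.5,0,1,0,0.3,-1.5,0,1]'

```text
clock: 18.42
ee_pos: [689.1, -87.1, 73.6]
ee_rot: [0.669, 0.744, 0.001, 0.002]
contact_force: [-0.4, 0.1, 11.1]
grip_width: 0.252
finger_force: 40.0
```

Request:
step_arm --motion '[0,0.1,-0.5,0,1,0,0.2,-1,0,1,0,0.3,-1.5,0,1,0,0.3,-1.5,0,1]'

```text
clock: 18.92
ee_pos: [689.2, -86.9, 72.1]
ee_rot: [0.669, 0.744, 0.001, 0.002]
contact_force: [-1.2, 1.1, 9.9]
grip_width: 0.252
finger_force: 40.0
```

Request:
step_arm --motion '[0,0.1,-0.5,0,1,0,0.2,-1,0,1,0,0.3,-1.5,0,1,0,0.3,-1.5,0,1]'

```text
clock: 19.42
ee_pos: [689.3, -86.7, 70.7]
ee_rot: [0.669, 0.744, 0.001, 0.002]
contact_force: [-0.6, 0.6, 11.2]
grip_width: 0.253
finger_force: 40.0
```

Request:
step_arm --motion '[0,0.1,-0.5,0,1,0,0.2,-1,0,1,0,0.3,-1.5,0,1,0,0.3,-1.5,0,1]'

```text
clock: 19.92
ee_pos: [689.3, -86.5, 69.0]
ee_rot: [0.669, 0.744, 0.001, 0.002]
contact_force: [0.5, 0.2, 9.5]
grip_width: 0.255
finger_force: 40.0
```

Request:
step_arm --motion '[0,0.1,-0.5,0,1,0,0.2,-1,0,1,0,0.3,-1.5,0,1,0,0.3,-1.5,0,1]'

```text
clock: 20.42
ee_pos: [689.4, -86.2, 67.5]
ee_rot: [0.669, 0.744, 0.001, 0.002]
contact_force: [-0.7, 1.0, 9.1]
grip_width: 0.251
finger_force: 40.0
```

Request:
step_arm --motion '[0,0.1,-0.5,0,1,0,0.2,-1,0,1,0,0.2,-1,0,1]'

```text
clock: 20.8
ee_pos: [689.5, -86.1, 66.5]
ee_rot: [0.669, 0.744, 0.001, 0.003]
contact_force: [1.7, 0.1, 9.1]
grip_width: 0.248
finger_force: 40.0
```

Request:
step_arm --motion '[0,0.1,-0.5,0,1,0,0.1,-1,0,1,0,0.1,-1,0,1]'

```text
clock: 21.18
ee_pos: [689.5, -86.0, 65.5]
ee_rot: [0.669, 0.744, 0.001, 0.003]
contact_force: [1.4, -0.4, 10.2]
grip_width: 0.254
finger_force: 40.0
```

Request:
step_arm --motion '[0.1,0.1,-0.5,0,1,0.2,0.1,-1,0,1,0.2,0.1,-1,0,1]'

```text
clock: 21.55
ee_pos: [689.6, -85.8, 64.2]
ee_rot: [0.669, 0.744, 0.001, 0.002]
contact_force: [1.1, 0.9, 8.2]
grip_width: 0.25
finger_force: 40.0
```

Request:
step_arm --motion '[0.1,0,-0.5,0,1,0.2,0,-1,0,1,0.2,0,-1,0,1]'

```text
clock: 21.92
ee_pos: [689.8, -85.8, 63.9]
ee_rot: [0.669, 0.744, 0.001, 0.002]
contact_force: [-1.3, 0.5, 13.0]
grip_width: 0.253
finger_force: 40.0
```

Request:
step_arm --motion '[0,0,-0.5,0,1,0,0,-1,0,1,0,0,-1,0,1]'

```text
clock: 22.3
ee_pos: [689.8, -85.8, 63.8]
ee_rot: [0.669, 0.744, 0.001, 0.003]
contact_force: [-1.9, 0.7, 16.0]
grip_width: 0.254
finger_force: 40.0
```

The hand stopped dead at 63.8 mm, the seated height, and the push rose to 16 N, so the collar is down. I ease the press, then open.

Request:
step_arm --motion '[0,0,1,0,1,0,0,2,0,1,0,0,2.3,0,1,0,0,2.3,0,1]' --squeeze 10

```text
clock: 22.8
ee_pos: [689.5, -85.8, 63.8]
ee_rot: [0.669, 0.744, 0.001, 0.002]
contact_force: [3.2, -1.3, 6.0]
grip_width: 0.254
finger_force: 10.0
```

Request:
step_arm --motion '[0,0,0,0,0.7,0,0,0,0,0.6,0,0,0,0,0.5,0,0,0,0,0.4,0,0,0,0,0.4,0,0,0,0,0.4]'

```text
clock: 23.55
ee_pos: [687.4, -84.8, 62.7]
ee_rot: [0.668, 0.744, -0.0, -0.0]
contact_force: [0.9, 0.6, -0.8]
grip_width: 0.601
finger_force: 0.0
```

```bash
python3 - <<'E'
from h import *
s=imaging.camera("scene")
cv2.imwrite("pics/r.png",cv2.resize(s[180:250,150:240,::-1],(720,560),interpolation=cv2.INTER_CUBIC))
o=ctrl.observe();print(o["ee_pos"],o["grip_width"],o["contact_force"])
E
```

```text
[687.42516788 -84.78156419  62.63871954] 0.600668655481346 [ 0.27930565 -0.03178158  0.93781118]
```

View pics/r.png

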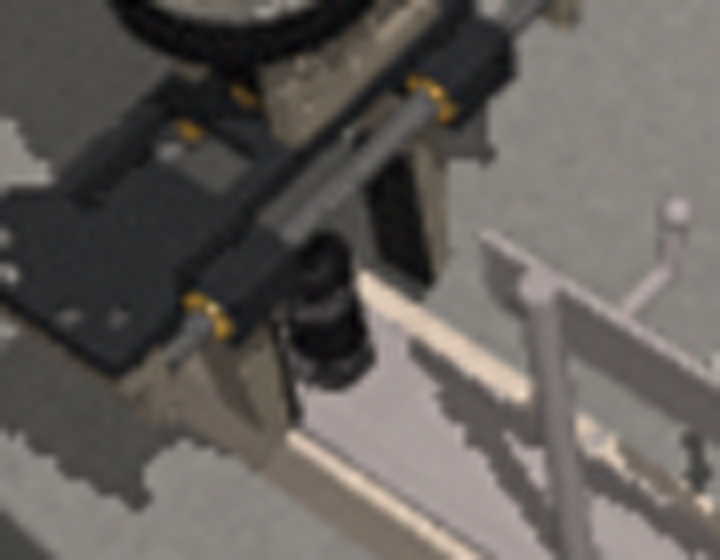

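The drift stands with its collar on the foot near crop (330,380), and the fingers are clear on both sides. I withdraw straight up and check.

Request:
step_arm --motion '[2,-1,5,0,0.4,2,-1,20,0,0.4,2,-1,50,0,0.4,2,-1,90,0,0.4,2,-1,130,0,0.4,-40,-20,160,0,0.4,-90,-60,160,0,0.4,-130,-100,160,0,0.4,-150,-120,160,0,0.4,-150,-120,160,0,0.4]'

```text
clock: 24.85
ee_pos: [536.3, -207.3, 224.1]
ee_rot: [0.67, 0.742, -0.0, 0.001]
contact_force: [-0.1, -0.1, -0.3]
grip_width: 0.603
finger_force: 0.0
```

```bash
python3 - <<'E'
from h import *
s=imaging.camera("scene");t=imaging.camera("top")
def cr(i,x,y,w=80,h=60):return cv2.resize(i[y:y+h,x:x+w,::-1],(400,300),interpolation=cv2.INTER_CUBIC)
cv2.imwrite("pics/e.png",np.vstack([np.hstack([cr(s,160,180),cr(t,250,120)]),np.hstack([cr(s,190,190,160,120),cr(t,140,120,200,150)])]))
print(ctrl.observe()["contact_force"])
h=np.array([688.5,-86.5])
for z in(45,107):print(proj("scene",np.r_[h,z]),proj("top",np.r_[h,z]))
E
```

```text
[-0.03007104  0.38553068  0.33409725]
(np.float64(192.4745429124174), np.float64(225.87460803638922)) (np.float64(287.6004253763022), np.float64(149.07806569562294))
(np.float64(188.93226152310024), np.float64(211.39115282510238)) (np.float64(289.5854934942959), np.float64(144.47202384482696))
```

View pics/e.png

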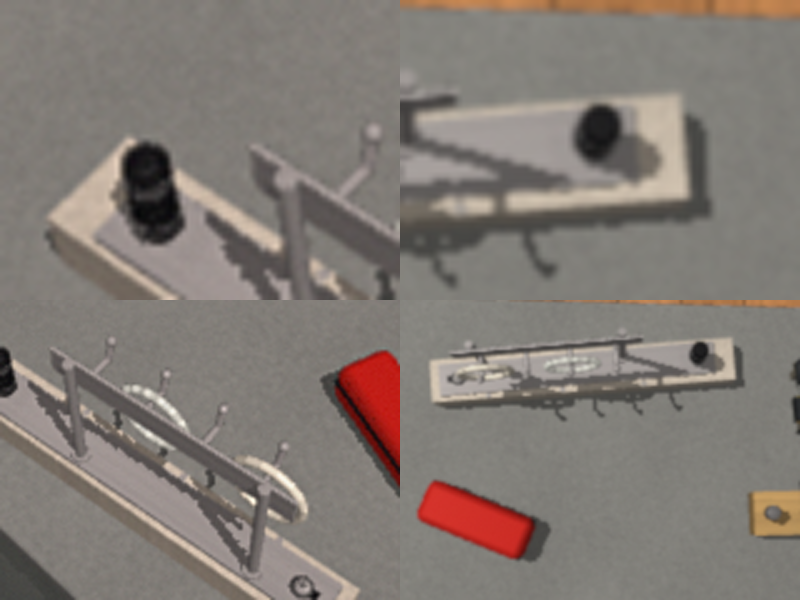

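The drift stands upright on the foot: its top is at scene (189,212), against (188.9,211.4) expected. Both bangles are on their hooks and nothing else has moved, so I hand in.

```bash
python3 -c "
from station import ctrl
print(ctrl.sign_off())"
```

```text
the job is handed in; nothing more can be done
None
```

I handed the job in at about 25 s: the drift stands upright through both holes with its collar down on the foot, the highest push read was 16 N, and the last pictures show nothing else disturbed; the judge's result was not shown.

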